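# Start the tensile tester's jog

### The job

Ready the tensile tester and jog its crosshead: on the console, press down the raised half of the wide rocker (mains power) until it is fully over, then do the same with the narrow rocker (drive enable). Then press the flat round jog button on its own box right down and finish while still holding it down with the fingertips. Only press: never push the mushroom-headed stop button, pick nothing up, leave the switch boxes where they stand and do not disturb the other things.

Things in the scene. Friction and masses are not known exactly. Their poses are not given: they have to be found in the camera images.
- console: Fixed desk console, dark steel box with a grey top plate, 150 mm (its x) by 210 mm (its y), top 60 mm above the table; origin under its centre; its x points away from the robot, turned by up to about 0.3 rad. Both rockers have hinge lines along its y, at x = 0, 8 mm above the top: the wide one at y = +60 mm (left, seen from the robot), the narrow one at y = -60 mm (right). A black dial knob, 42 mm across and 22 mm tall, stands at x = +42 mm, y = 0. 
- power (a joint): Mains power rocker on the console, the wide one (40 mm wide, 60 mm long over both halves, white in a black frame): hinge value in rad, 0 = off (the half away from the robot stands up, as at the start), 0.44 = on (that half pressed down level). No spring: moderate friction, about 4 N at the outer end of the raised half, and it stays where it is left; a push that stops early leaves it part way. Counts as on above 0.34.
- power_press (a point): Point on the upper face of the raised (far) half of the wide (power) rocker, in the middle of its width, 22 mm out from the hinge line; it moves with the rocker. Off, it lies 18 mm beyond the hinge line along the console's +x and 81 mm above the table; on, 22 mm beyond it and 72 mm above the table, where the half lies level, 12 mm above the console top.
- drive (a joint): Drive enable rocker on the console, the narrow one (22 mm wide, 60 mm long over both halves, white in a black frame): hinge value in rad, 0 = off (the half away from the robot stands up, as at the start), 0.44 = on (that half pressed down level). No spring: moderate friction, about 4 N at the outer end of the raised half, and it stays where it is left; a push that stops early leaves it part way. Counts as on above 0.34.
- drive_press (a point): Point on the upper face of the raised (far) half of the narrow (drive) rocker, in the middle of its width, 22 mm out from the hinge line; it moves with the rocker. Off, it lies 18 mm beyond the hinge line along the console's +x and 81 mm above the table; on, 22 mm beyond it and 72 mm above the table, where the half lies level, 12 mm above the console top.
- jog_box: Loose grey switch box, 90 x 90 x 50 mm, 0.8 kg, carrying the jog button in the middle of its top; origin under its centre. It stands to one side of the console, the stop box on the other side; which is which changes. It must not be lifted or pushed along.
- jog (a joint): Jog button travel in m: 0 = up, 0.008 = right down. Sprung, needs 2 to 6 N; springs back up when released. Counts as held down above 0.006.
- jog_top (a point): Centre of the upper face of the jog button: flat black cylinder, 40 mm across, in a steel collar 56 mm across; 74 mm above the table when up, 66 mm when right down, still 4 mm proud of its collar. Pressed straight down.
- stop_box: Loose grey switch box like the jog box, carrying the stop button; origin under its centre. Leave alone.
- stop (a joint): Stop button travel in m: 0 = up, 0.006 = down. Must stay up.
- stop_top (a point): Top of the stop button, a domed black mushroom head 50 mm across on a narrower stem, 91 mm above the table. Do not press.
- mug: White mug with a handle, about 90 mm tall and 76 mm across, standing beyond the console; origin under its centre. Leave alone.
- screwdriver: Screwdriver about 170 mm long with a yellow handle, lying beyond the console; leave alone.
- wrench: Steel wrench about 160 mm long lying in front of the console; leave alone.
- weight: Brass calibration weight with a knob, 42 mm across and 58 mm tall, standing behind the jog box (farther from the robot); origin under its centre. Leave alone.
- jar: Small jar with a lid, 48 mm across and 65 mm tall, standing behind the stop box (farther from the robot); origin under its centre. Leave alone.
- collar: Steel shaft collar, 28 mm across and 12 mm tall, lying flat on the console top between the near halves of the two rockers; origin under its centre. Leave alone.

How it is judged:
By the outcome, as a careful person would: the job done as asked, in the order asked, and still so for the second after the job is handed in, while the arm keeps its last pose, push and grip.
It also fails if it takes over 45 s, if anything falls off the work surface, if the arm or the gripper's body presses on something with over 40 N, if the wrist force passes 120 N, or if a joint passes its speed limit or range.

### The arm

A 6-joint arm with a two-finger parallel gripper is mounted at the origin on the work surface. World frame = base frame: x ahead of the robot, y to its left, z up, the work surface at z = 0. Lengths are in m, angles in rad, forces in N, time in s.
With the tool pointing down it reaches from about 0.25 to 0.725 m from the base axis. Payload 4 kg.
Tool frame: the origin (TCP) lies on the centre line of the jaws, within the pads' length; the fingertips stand 14 mm ahead of it and the grasp point (between the pads) lies 5 mm behind it; z points along the fingers, x is the direction in which the jaws open and shut, and the axes are right-handed (so a half turn about z gives the same grasp; the last joint's range is limited). The gripper opens to 85 mm and grips with 20 to 120 N. Pads are 22 mm wide; open, the fingers measure 114 mm over their backs; the gripper's body (76 mm by 85 mm) begins 54 mm behind the grasp point. The pads swing forward as they close: fully open they stand 13 mm farther back than shut.
Start: joints at [-1.224, 0.241, 0.005, 1.335, 0, 1.571], TCP at [0.17, -0.47, 0.245] pointing down, gripper open.
Joint ranges: [-2.72, 2.72], [-1.05, 1.87], [-1.09, 1.28], [-1.99, 2.15], [-1.42, 1.44], [-3.14, 3.14]. Speed limits (rad/s): [2.79, 2.79, 3.14, 3.14, 3.14, 3.14].

### API

Orientations are given as a unit quaternion [x, y, z, w].
In Python, from workcell import bot gives the robot as it stands.
- The arm moves only by the tool play_rows, never from a script. Its argument "motion" is a list of rows, each an object with "fingers": the closure, from -1 (fully open) to 1 (shut), so that 0 is half open; "translation": the shift along the tool's x, y, z in cm, a list of three; "roll": the turn about the tool's z in degrees. A call has 1 to 20 rows; each row is the pose to reach, as a shift and turn from the pose commanded when the call began, along the tool's axes at that moment; what a row does not reach only later rows make up. A row lasts 1/12 s, in which the tool goes at most 41.7 mm and 7.16 degrees, less where a joint would pass 70% of its speed; a pose out of reach is approached as far as the arm can. A call with a gripper value outside its range is refused whole. The fingers move at their own pace and stop on an object; the grip force is fixed at half the most. Time passes only in rows, so rows that repeat a pose let the fingers close. It gives the time, the measured TCP pose, the force and the opening at its end, in the units of the state.
- bot.get_obs(): the state, without advancing time (a new reading comes with each control period).
- bot.camera(name): name is "side" or "top"; returns a dict with "pixels" (384x512x3 uint8, red, green, blue), "intrinsics" (3x3 intrinsics, pixels), "world_to_cam" (4x4, takes a point from world to camera coordinates). Camera axes: x right, y down, z forward; pixel columns grow to the right and rows downward; lengths in m; the calibration is good to about 2 mm. A picture is of the moment at which its call begins. There is no depth.
- bot.job_done(): hands the job in, once; it reports no verdict.
The state is a dict: "clock": time; "joint_pos": joint angles; "joint_vel": joint speeds; "tau": joint torques, N m; "eef_pos": TCP position; "tool_rot": TCP orientation; "ft_force": force on the tool from outside, world axes, zero at the start; "ft_torque": the same for the moment, N m; "grip_width": finger opening in m.
Only numpy, scipy, OpenCV 4.12 (cv2) and the standard library are available. Lean on these libraries where they do the work, as an engineer would, in place of code of your own. Each camera call takes 0.05 s, during which the arm holds its last target. There are 200 camera calls.

## Working session

There is one attempt and no reset: what is moved stays moved. The work goes in short steps, Python scripts to look and compute and a tool call to move; the robot and the scene stay as the last step left them, time stands still between calls to the robot, and variables do not carry over. Pictures are saved under pics/ and viewed, about 8 in all and at most 12, crops included, and the job is handed in when it is done.

Besides the shell and the picture viewer there is one more tool, called after "Request:" as name(argument=value, ...) on one line, values as JSON. play_rows: Moves the arm, as the interface text tells. Its arguments: {"type":"object","properties":{"motion":{"type":"array","items":{"type":"object","properties":{"fingers":{"type":"number"},"translation":{"type":"array","items":{"type":"number"}},"roll":{"type":"number"}}}}},"required":["motion"]}

```bash
mkdir -p pics; python3 - <<'E'
from workcell import bot
import cv2,numpy as np
for n in("top","side"):
    c=bot.camera(n);cv2.imwrite(f"pics/{n}0.png",c["pixels"][:,:,::-1]);np.savez(n+".npz",K=c["intrinsics"],T=c["world_to_cam"])
    print(c["intrinsics"],c["world_to_cam"])
o=bot.get_obs();print(o)
E
```

```text
[[439.84776388   0.         253.94424721]
 [  0.         439.84776388 195.1155683 ]
 [  0.           0.           1.        ]] [[-0.02213976 -0.99966553 -0.01336598  0.02658217]
 [-0.99612454  0.02319569 -0.08484021  0.57860518]
 [ 0.08512187  0.01143584 -0.99630492  1.34979537]
 [ 0.          0.          0.          1.        ]]
[[432.85891504   0.         251.06717153]
 [  0.         432.85891504 184.30302191]
 [  0.           0.           1.        ]] [[ 0.98470454 -0.17422853 -0.00117997 -0.54631993]
 [-0.1282586  -0.72027472 -0.68172873  0.12223313]
 [ 0.11792669  0.67145272 -0.73160409  1.02634991]
 [ 0.          0.          0.          1.        ]]
{'clock': 0.1, 'joint_pos': array([-1.22400153e+00,  2.41335177e-01,  3.87286906e-03,  1.33515282e+00,
        4.95238716e-05,  1.57080507e+00]), 'joint_vel': array([-0.00164012, -0.00222318,  0.00368299, -0.00121136, -0.00013397,
       -0.00014943]), 'tau': array([ 5.74246478e-04, -3.73138297e+01,  2.53010005e+01,  1.08506312e-02,
        8.15794749e-06,  1.99543656e-06]), 'eef_pos': array([ 0.16978125, -0.46974489,  0.24450846]), 'tool_rot': array([ 8.18497341e-01, -5.74509595e-01, -7.30119334e-04, -5.42719548e-04]), 'ft_force': array([0.15187591, 1.18625599, 0.08547282]), 'ft_torque': array([-0.03832341,  0.01996894,  0.03502772]), 'grip_width': 0.08556050585761923}
```

View pics/top0.png

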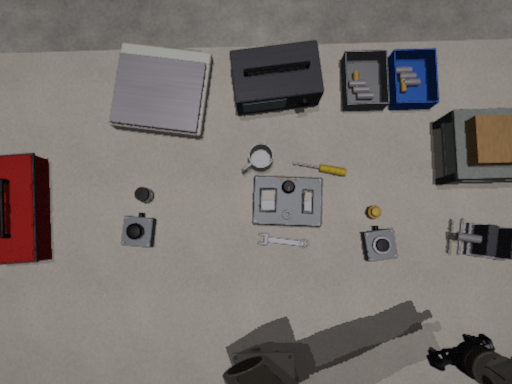

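View pics/side0.png

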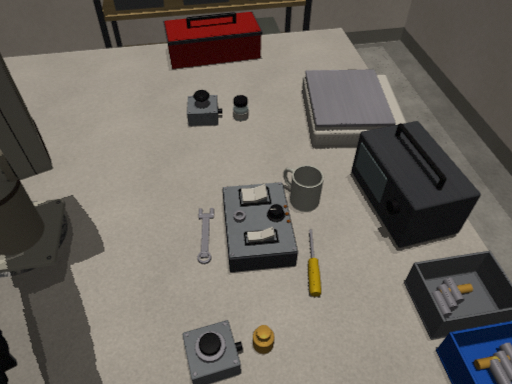

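The top view shows the console around (288,201), the jog button at about (382,245) with the brass weight behind it, and the stop box at about (136,231) on the left. I'll enlarge both views to get exact pixels.

```bash
python3 - <<'E'
import cv2,numpy as np
a=cv2.imread("pics/top0.png")[165:270,240:410];cv2.imwrite("pics/topc.png",cv2.resize(cv2.convertScaleAbs(a,alpha=1.5),None,fx=4.7,fy=4.7,interpolation=cv2.INTER_CUBIC))
a=cv2.imread("pics/side0.png")[175:384,175:325];cv2.imwrite("pics/sidec.png",cv2.resize(cv2.convertScaleAbs(a,alpha=1.5),None,fx=2.8,fy=2.8,interpolation=cv2.INTER_CUBIC))
E
```

```text
(no output)
```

View pics/topc.png

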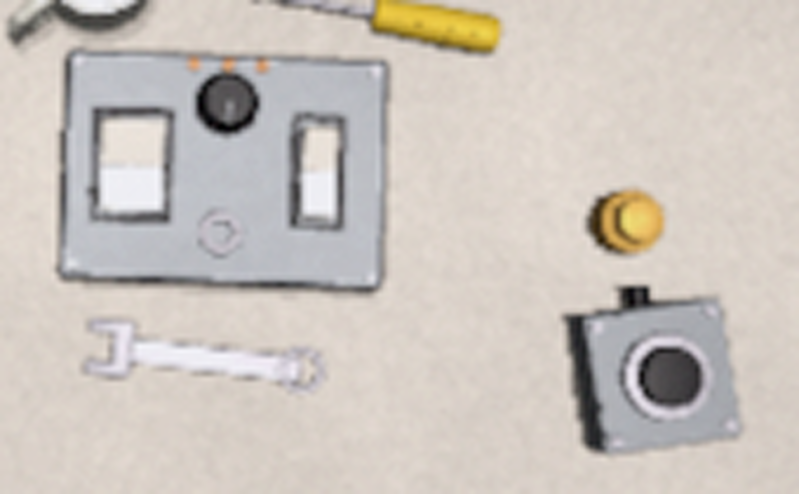

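View pics/sidec.png

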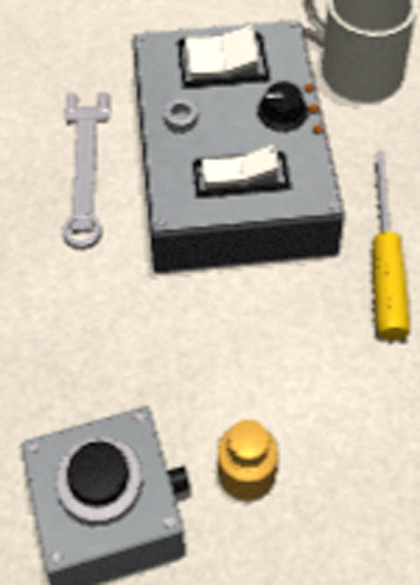

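```bash
cat >h.py <<'E'
import numpy as np
def ray(cam,px,s,o,z):
    d=np.load(cam+".npz");K,T=d["K"],d["T"];uv=(np.array(px,float)+.5)/s-.5+np.array(o)
    r=T[:3,:3].T@np.linalg.inv(K)@[*uv,1];C=-T[:3,:3].T@T[:3,3]
    return (C+r*(z-C[2])/r[2])[:2]
E
python3 - <<'E'
from h import *
np.set_printoptions(precision=4,suppress=True)
t=lambda p,z:ray("top",p,4.7,(240,165),z); s=lambda p,z:ray("side",p,2.8,(175,175),z)
for f,P in((t,[(68,52),(386,62),(380,290),(60,280)]),(s,[(300,23),(340,212),(153,233),(137,35)])):
    Q=np.array([f(p,.06) for p in P]);c=Q.mean(0);x=(Q[0]+Q[1]-Q[2]-Q[3])/2;y=(Q[0]+Q[3]-Q[1]-Q[2])/2
    print(Q.tolist(),c,np.linalg.norm(x),np.linalg.norm(y),np.arctan2(x[1],x[0]),np.arctan2(-y[0],y[1]))
print("hinges top",t((134,164),.068),t((319,171),.068))
print("knob",t((228,102),.082),"side",s((281,98),.082),"weight",t((637,215),.058))
print("jog",t((671,376),.074),s((99,472),.074))
print("jogbox",[t(p,.05) for p in((582,318),(718,298),(742,435),(602,452))])
E
```

```text
[[0.6356692642149648, 0.01131244627482592], [0.6242109374301987, -0.19476937782659992], [0.4768418065148064, -0.18573048934361602], [0.4878596274896697, 0.019745132951573305]] [ 0.5561 -0.0874] 0.14784769257959113 0.20608536392877072 -0.0591208323701504 -0.05455822194184822
[[0.6322981766988365, 0.005118143948675713], [0.6184567647618526, -0.1934040931228349], [0.4751926042451575, -0.18715926926144721], [0.48999602726371894, 0.015968233490114336]] [ 0.554  -0.0899] 0.14303876523843534 0.20133494484910708 -0.05979184568691729 -0.07119740128065666
hinges top [ 0.5611 -0.0296] [ 0.5538 -0.1482]
knob [ 0.5983 -0.0902] side [ 0.5933 -0.0928] weight [ 0.5214 -0.353 ]
jog [ 0.4184 -0.3656] [ 0.4152 -0.3687]
jogbox [array([ 0.456 , -0.3167]), array([ 0.4669, -0.4047]), array([ 0.3789, -0.4158]), array([ 0.37  , -0.3258])]
```

Top and side agree within about 3 mm. Console centre is about (0.556, -0.088) with yaw about -0.06. The jog button is about (0.417, -0.367). The power press point is about (0.578, -0.029), so I'm moving above it with the fingers shut and tool x along the console's x.

Request:
play_rows(motion=[{"fingers":1,"translation":[-2,-4,0],"roll":-7},{"fingers":1,"translation":[-3.5,-7,0],"roll":-14},{"fingers":1,"translation":[-5,-10,0],"roll":-21},{"fingers":1,"translation":[-6.7,-13,0],"roll":-28},{"fingers":1,"translation":[-8.3,-16,0.5],"roll":-35},{"fingers":1,"translation":[-9.8,-19,1],"roll":-42},{"fingers":1,"translation":[-11.4,-22,2],"roll":-49},{"fingers":1,"translation":[-12.9,-25,3],"roll":-56},{"fingers":1,"translation":[-14.5,-28,4],"roll":-63},{"fingers":1,"translation":[-16,-31,5],"roll":-66.7},{"fingers":1,"translation":[-17.6,-34,6],"roll":-66.7},{"fingers":1,"translation":[-19.1,-37,7],"roll":-66.7},{"fingers":1,"translation":[-20.7,-40,8],"roll":-66.7},{"fingers":1,"translation":[-22.2,-43,9],"roll":-66.7},{"fingers":1,"translation":[-23.8,-46,10],"roll":-66.7},{"fingers":1,"translation":[-25.4,-49,11],"roll":-66.7},{"fingers":1,"translation":[-26.5,-51.2,11.5],"roll":-66.7},{"fingers":1,"translation":[-27.6,-53.4,11.5],"roll":-66.7},{"fingers":1,"translation":[-27.6,-53.4,11.5],"roll":-66.7},{"fingers":1,"translation":[-27.6,-53.4,11.5],"roll":-66.7}])

```text
clock: 1.77
eef_pos: [0.5784, -0.0281, 0.1293]
tool_rot: [1.0, -0.029, -0.001, 0.0]
ft_force: [-0.2, -1.3, -0.3]
grip_width: 0.0002
```

```bash
python3 - <<'E'
from workcell import bot
import cv2,numpy as np
from scipy.spatial.transform import Rotation as R
o=bot.get_obs();print(o["clock"],o["eef_pos"],R.from_quat(o["tool_rot"]).as_matrix(),o["joint_pos"],o["grip_width"],o["ft_force"])
a=bot.camera("side")["pixels"][120:320,175:345,::-1];cv2.imwrite("pics/s1.png",cv2.resize(cv2.convertScaleAbs(a,alpha=1.5),None,fx=3,fy=3,interpolation=cv2.INTER_CUBIC))
E
```

```text
1.7667 [ 0.57841902 -0.02810213  0.12929531] [[ 9.98341660e-01 -5.75435219e-02 -1.63476288e-03]
 [-5.75438979e-02 -9.98342960e-01 -1.83924526e-04]
 [-1.62147034e-03  2.77690145e-04 -9.99998647e-01]] [-4.84148247e-02  4.68475686e-01  2.51694580e-02  1.12911405e+00
 -2.62824854e-04  1.57995727e+00] 0.00015492199042984285 [-0.18115511 -1.25492888 -0.28754955]
```

View pics/s1.png

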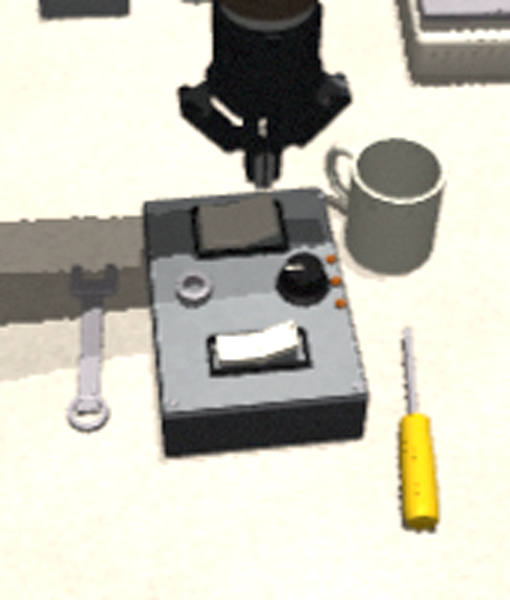

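Picture: the closed tip hangs clear above the wide rocker at about (263,180). Knob, collar and mug are all well away, so I'm pressing down.

Request:
play_rows(motion=[{"fingers":1,"translation":[0.3,0.1,1.5],"roll":0},{"fingers":1,"translation":[0.3,0.1,2.5],"roll":0},{"fingers":1,"translation":[0.3,0.1,3],"roll":0},{"fingers":1,"translation":[0.3,0.1,3.4],"roll":0},{"fingers":1,"translation":[0.3,0.1,3.8],"roll":0},{"fingers":1,"translation":[0.3,0.1,4.1],"roll":0},{"fingers":1,"translation":[0.3,0.1,4.3],"roll":0},{"fingers":1,"translation":[0.3,0.1,4.3],"roll":0}])

```text
clock: 2.48
eef_pos: [0.5822, -0.0308, 0.0879]
tool_rot: [1.0, -0.03, 0.001, 0.0]
ft_force: [0.9, -1.2, 2.9]
grip_width: 0.0001
```

Request:
play_rows(motion=[{"fingers":1,"translation":[0,0,0.1],"roll":0},{"fingers":1,"translation":[0,0,0.2],"roll":0},{"fingers":1,"translation":[0,0,0.3],"roll":0},{"fingers":1,"translation":[0,0,0.3],"roll":0}])

```text
clock: 2.82
eef_pos: [0.5824, -0.0305, 0.086]
tool_rot: [1.0, -0.03, 0.002, 0.0]
ft_force: [0.8, -1.5, 10.5]
grip_width: -0.0001
```

Tip is at 72 mm with about 10 N: the rocker is at its stop. Lifting and going to the narrow one.

Request:
play_rows(motion=[{"fingers":1,"translation":[0,0,-2],"roll":0},{"fingers":1,"translation":[0,0,-4.5],"roll":0},{"fingers":1,"translation":[0,3,-4.5],"roll":0},{"fingers":1,"translation":[-0.1,6,-4.5],"roll":0},{"fingers":1,"translation":[-0.1,9,-4.5],"roll":0},{"fingers":1,"translation":[-0.1,12,-4.5],"roll":0},{"fingers":1,"translation":[-0.1,12,-4.5],"roll":0},{"fingers":1,"translation":[-0.1,12,-4.5],"roll":0}])

```text
clock: 3.48
eef_pos: [0.5717, -0.1507, 0.128]
tool_rot: [1.0, -0.031, -0.002, -0.001]
ft_force: [0.3, 0.3, -0.8]
grip_width: -0.0001
```

```bash
python3 - <<'E'
from workcell import bot
import cv2,numpy as np
o=bot.get_obs();print(o["eef_pos"])
a=bot.camera("side")["pixels"][120:320,175:345,::-1];b=bot.camera("top")["pixels"][150:270,240:410,::-1]
f=lambda a,s:cv2.resize(cv2.convertScaleAbs(a,alpha=1.5),None,fx=s,fy=s,interpolation=cv2.INTER_CUBIC)
cv2.imwrite("pics/s2.png",f(a,3))
E
```

```text
[ 0.57168662 -0.15069971  0.12803832]
```

View pics/s2.png

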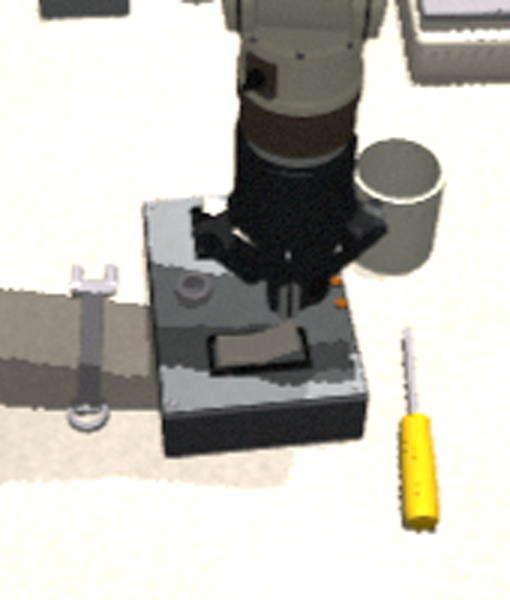

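The tip at about (290,310) hangs over the narrow rocker's raised half, and the wide rocker is hidden behind the gripper. Pressing.

Request:
play_rows(motion=[{"fingers":1,"translation":[0.2,-0.1,1.5],"roll":0},{"fingers":1,"translation":[0.2,-0.1,2.5],"roll":0},{"fingers":1,"translation":[0.2,-0.1,3],"roll":0},{"fingers":1,"translation":[0.2,-0.1,3.4],"roll":0},{"fingers":1,"translation":[0.2,-0.1,3.8],"roll":0},{"fingers":1,"translation":[0.2,-0.1,4.1],"roll":0},{"fingers":1,"translation":[0.2,-0.1,4.3],"roll":0},{"fingers":1,"translation":[0.2,-0.1,4.5],"roll":0},{"fingers":1,"translation":[0.2,-0.1,4.5],"roll":0},{"fingers":1,"translation":[0.2,-0.1,4.5],"roll":0}])

```text
clock: 4.42
eef_pos: [0.5763, -0.1492, 0.086]
tool_rot: [1.0, -0.03, 0.002, -0.0]
ft_force: [0.7, 3.5, 7.6]
grip_width: 0.0001
```

Tip at 72 mm again, seated. Now up and across to above the jog button.

Request:
play_rows(motion=[{"fingers":1,"translation":[0,0,-2],"roll":0},{"fingers":1,"translation":[0,0,-5],"roll":0},{"fingers":1,"translation":[-2,3,-6.5],"roll":0},{"fingers":1,"translation":[-4,6,-6.5],"roll":0},{"fingers":1,"translation":[-6,9,-6.5],"roll":0},{"fingers":1,"translation":[-8,12.5,-6.5],"roll":0},{"fingers":1,"translation":[-10,15.5,-6.5],"roll":0},{"fingers":1,"translation":[-12,18.5,-6.5],"roll":0},{"fingers":1,"translation":[-14.6,22.7,-5.5],"roll":0},{"fingers":1,"translation":[-14.6,22.7,-4.5],"roll":0},{"fingers":1,"translation":[-14.6,22.7,-4.5],"roll":0},{"fingers":1,"translation":[-14.6,22.7,-4.5],"roll":0}])

```text
clock: 5.42
eef_pos: [0.414, -0.3668, 0.128]
tool_rot: [1.0, -0.031, -0.002, -0.001]
ft_force: [1.1, -0.6, 0.9]
grip_width: 0.0003
```

```bash
python3 - <<'E'
from workcell import bot
import cv2,numpy as np
o=bot.get_obs();print(o["eef_pos"])
a=bot.camera("side")["pixels"][170:384,165:345,::-1]
f=lambda a,s:cv2.resize(cv2.convertScaleAbs(a,alpha=1.5),None,fx=s,fy=s,interpolation=cv2.INTER_CUBIC)
cv2.imwrite("pics/s3.png",f(a,2.8))
E
```

```text
[ 0.41399515 -0.36677428  0.12804332]
```

View pics/s3.png

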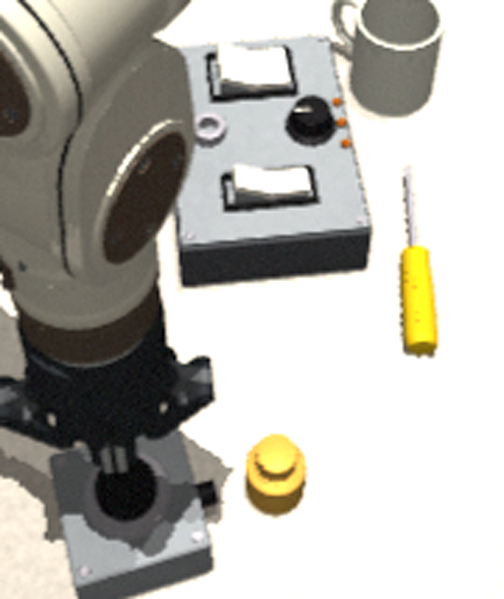

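Picture: both rockers now show their near halves raised, at about (240,65) and (262,180), so both are over. The tip is above the jog button at about (125,490). Pressing it.

Request:
play_rows(motion=[{"fingers":1,"translation":[0.3,0.0,1.5],"roll":0},{"fingers":1,"translation":[0.3,0.0,3],"roll":0},{"fingers":1,"translation":[0.3,0.0,3.6],"roll":0},{"fingers":1,"translation":[0.3,0.0,4],"roll":0},{"fingers":1,"translation":[0.3,0.0,4.3],"roll":0},{"fingers":1,"translation":[0.3,0.0,4.6],"roll":0},{"fingers":1,"translation":[0.3,0.0,4.8],"roll":0},{"fingers":1,"translation":[0.3,0.0,5.0],"roll":0},{"fingers":1,"translation":[0.3,0.0,5.1],"roll":0},{"fingers":1,"translation":[0.3,0.0,5.1],"roll":0},{"fingers":1,"translation":[0.3,0.0,5.1],"roll":0}])

```text
clock: 6.38
eef_pos: [0.4195, -0.3667, 0.08]
tool_rot: [1.0, -0.03, 0.001, -0.0]
ft_force: [-1.9, 5.3, 10.3]
grip_width: -0.0005
```

```bash
python3 - <<'E'
from workcell import bot
import cv2,numpy as np
o=bot.get_obs();print(o["eef_pos"],o["ft_force"])
a=bot.camera("side")["pixels"][70:384,165:345,::-1]
cv2.imwrite("pics/s4.png",cv2.resize(cv2.convertScaleAbs(a,alpha=1.5),None,fx=1.9,fy=1.9,interpolation=cv2.INTER_CUBIC))
E
```

```text
[ 0.41948943 -0.36666101  0.08000763] [-1.92548648  5.32647897 10.29687158]
```

View pics/s4.png

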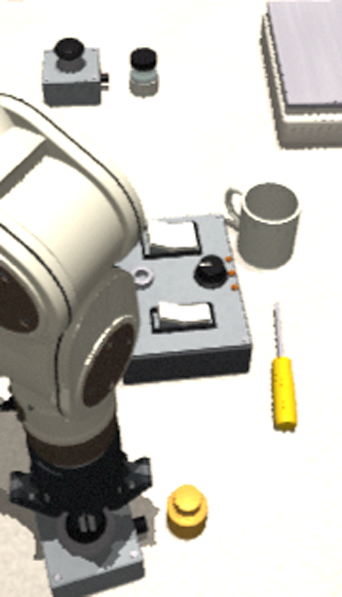

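Picture: the fingertips are on the button at about (88,522), and both rockers are over. Stop box, weight, collar and mug are in place. TCP z = 0.080 puts the tip at 66 mm, so the button is right down. I'll check that it stays steady.

```bash
python3 - <<'E'
from workcell import bot
for i in range(8):
    bot.camera("top")
    o=bot.get_obs();print(o["clock"],o["eef_pos"].round(4),o["ft_force"].round(1))
E
```

```text
6.4833 [ 0.4195 -0.3667  0.08  ] [-0.8  5.3 10.2]
6.5333 [ 0.4195 -0.3667  0.08  ] [-1.7  6.2  9. ]
6.5833 [ 0.4195 -0.3666  0.08  ] [-1.5  4.4  9.6]
6.6333 [ 0.4195 -0.3667  0.08  ] [-1.1  5.6  9.6]
6.6833 [ 0.4195 -0.3666  0.08  ] [-0.9  4.7 10. ]
6.7333 [ 0.4195 -0.3667  0.08  ] [-1.6  5.6  9.8]
6.7833 [ 0.4195 -0.3667  0.08  ] [-1.5  4.5  9.6]
6.8333 [ 0.4195 -0.3666  0.08  ] [-0.6  5.1  9.2]
```

The pose is steady. Last check before handing in: has the jog box shifted since the first picture?

```bash
python3 - <<'E'
from workcell import bot
import cv2,numpy as np
a=cv2.imread("pics/side0.png");b=bot.camera("side")["pixels"][:,:,::-1].copy()
for n,(x0,x1,y0,y1) in dict(boxlow=(192,246,358,382),plunger=(228,248,335,360),weight=(248,280,320,355),stop=(185,225,85,128),collar=(230,248,208,224)).items():
    t=a[y0:y1,x0:x1];r=cv2.matchTemplate(b[y0-5:y1+5 if y1<379 else 384,x0-5:x1+5],t,cv2.TM_CCOEFF_NORMED)
    _,v,_,l=cv2.minMaxLoc(r);print(n,l[0]-5,l[1]-5,round(v,3))
E
```

```text
boxlow 0 0 0.829
plunger 0 0 0.696
weight 0 0 0.997
stop 0 0 0.997
collar 0 0 0.688
```

Nothing moved by as much as a pixel (about 2 mm), so I'm handing in.

```bash
python3 -c "
from workcell import bot
print(bot.job_done());o=bot.get_obs();print(o['clock'],o['eef_pos'],o['ft_force'])"
```

```text
the job is handed in; nothing more can be done
None
the job is handed in; nothing more can be done
```

I pressed the wide (power) rocker fully over, then the narrow (drive) rocker, and finished holding the jog button right down with the closed fingertips. The job was handed in about 7 s into the 45 s; it reports no verdict.

- **Rockers:** each press ended with the fingertips 72 mm above the table, the height given for on, at about 8–10 N. The side view afterwards showed both near halves raised.
- **Jog button:** the fingertips stayed steady at 66 mm, which is right down, with about 10 N. This was still so at the last reading before hand-in; no state could be read afterwards.
- **Other things:** the jog box, stop box, weight and collar had moved less than one pixel (about 2 mm) in the side view. The jog box and collar matches were weaker (about 0.7–0.8), probably because of the arm's shadow. I never went near the stop button.
- **Anything off:** there was a constant sideways force of about 5 N on the tool while holding the jog button. The tool stayed still and no box movement showed.

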